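# Rescue the full staple box and rack it

## Robot

A 7-joint arm with a two-finger parallel gripper is mounted at the origin on a cart in front of the work surface, level with it; the furniture and walls round the work are solid. World frame = base frame: x ahead of the robot, y to its left, z up, the work surface at z = 0. Lengths are in m, angles in rad, forces in N, time in s.
With the tool pointing down it reaches from about 0.35 to 0.775 m from the base axis. Payload 3.1 kg.
Tool frame: the origin (TCP) lies on the centre line of the jaws, within the pads' length; the fingertips stand 17 mm ahead of it and the grasp point (between the pads) lies 2 mm behind it (ctrl.nose_length is the distance from the TCP to the fingertips, in m); z points along the fingers, y is the line along which they close (so a half turn about z gives the same grasp; the last joint's range is limited). The gripper opens to 85 mm and grips with 20 to 120 N. Pads are 22 mm wide; open, the fingers measure 114 mm over their backs; the gripper's body (76 mm by 85 mm) begins 54 mm behind the grasp point. The pads swing forward as they close: fully open they stand 13 mm farther back than shut.
Start: joints at [1.101, 0.311, 0.014, 1.512, -0.004, 1.319, -0.027], TCP at [0.228, -0.5, 0.248] pointing down, gripper open.
Joint ranges: [-2.7, 2.7], [-0.3, 1.91], [-1.27, 1.3], [0.12, 2.57], [-1.44, 4.58], [0.2, 2.03], [-3.05, 3.05]. Speed limits (rad/s): [2.79, 2.79, 3.14, 3.14, 3.14, 3.14, 3.14].

## Interface

Orientations are given as a 3x3 rotation matrix whose columns are the frame's x, y, z axes.
In Python, from bench import get_obs, capture, get_calibration, ticket, ctrl gives the robot as it stands.
- The arm moves only by the tool jog_arm, never from a script. Its argument "moves" is a list of rows, each an object of numbers: "grip": the closure, from 0 (fully open) to 1 (shut); "dx", "dy", "dz": the shift along the world's x, y, z in m; "spin": the turn about the world's z in degrees. In form: [{"grip": .., "dx": .., "dy": .., "dz": .., "spin": ..}, ...]. A call has 1 to 12 rows; each row shifts and turns the commanded pose from where the row before left it; what a row does not reach is not made up. A row lasts 1/10 s, in which the tool goes at most 50 mm and 8.59 degrees, less where a joint would pass 70% of its speed; a pose out of reach is approached as far as the arm can. A call with a gripper value outside its range is refused whole. The fingers move at their own pace and stop on an object; the grip force is fixed at half the most. Time passes only in rows, so rows that do not move let the fingers close. It gives the time, the measured TCP pose, the force, the opening and the grip force at its end, in the units of the state.
- get_obs(): the state, without advancing time (a new reading comes with each control period).
- capture(name): name is "side" or "top"; returns the picture (384x512x3 uint8, blue, green, red); there is no depth.
- get_calibration(name): a dict with "mtx" (3x3 intrinsics, pixels), "D" ([k1, k2, p1, p2, k3] as OpenCV has them; the pictures are not rectified), "R" (3x3) and "t" (3): a world point X has camera coordinates R X + t. Camera axes: x right, y down, z forward; pixel columns grow to the right and rows downward; lengths in m; the calibration is good to about 2 mm. A picture is of the moment at which its call begins. get_calibration takes no time and is no camera call.
- ticket.finish_job(): hands the job in; it is judged then, once.
The state is a dict: "t": time; "joints": joint angles; "qvel": joint speeds; "joint_torque": joint torques, N m; "position": TCP position; "orientation": TCP orientation; "contact_force": force on the tool from outside, world axes, zero at the start; "wrist_torque": the same for the moment, N m; "width": finger opening in m; "grip_force": force on a finger pad.
Only numpy, scipy, OpenCV 4.12 (cv2) and the standard library are available. Lean on these libraries where they do the work, as an engineer would, in place of code of your own. Each camera call takes 0.05 s, during which the arm holds its last target. There are 200 camera calls.

## Task

Three closed staple boxes that look the same lie in the cardboard tray of empties, but one of them is still full, and only its weight gives it away. Find the full box and load it lengthways, lying flat between the rails of the blue sloped rack, slid all the way down until it rests against the end stop. Leave the two empties lying flat in the cardboard tray and do not disturb the other things on the worktop.

Things in the scene. Friction and masses are not known exactly. Their poses are not given: they have to be found in the camera images.
- box_a_center (a point): One of three identical closed green card staple boxes, rigid, 42 (own x) x 68 (own y) x 19 (own z) mm, at first flat in the tray; this point is its centre, half-way up. One box is full (260 to 340 g), the other two are all but empty (about 45 g); which one is full changes from start to start and cannot be seen.
- box_b_center (a point): One of three identical closed green card staple boxes, rigid, 42 (own x) x 68 (own y) x 19 (own z) mm, at first flat in the tray; this point is its centre, half-way up. One box is full (260 to 340 g), the other two are all but empty (about 45 g); which one is full changes from start to start and cannot be seen.
- box_c_center (a point): One of three identical closed green card staple boxes, rigid, 42 (own x) x 68 (own y) x 19 (own z) mm, at first flat in the tray; this point is its centre, half-way up. One box is full (260 to 340 g), the other two are all but empty (about 45 g); which one is full changes from start to start and cannot be seen.
- tray: Open cardboard lid used as the tray for empties, fixed, 136 (x) x 356 (y) x 22 mm high, walls and floor 3 mm thick; origin at the centre of its underside, z up. The boxes lie in a row along its y, about 110 mm apart, with their long sides roughly along its x.
- rack_bed: Sloped bed of the blue sheet-metal staple rack, fixed, 96 mm wide, low end towards the robot, top edge 99 mm above the worktop. Origin on the bed's surface at the middle of the end stop's face; x points up the slope (22 degrees; bed 215 mm long from the stop), y across, z square to the bed. Stop: two rubber-faced tabs 24 mm high at x = 0. A box fully home has its centre at x 34, y 0, z 9.5 mm.
- rack_load (a point): Point on the bed's surface, same axes as the bed, at its x = 172 mm: middle of the open plate where a box can be laid lengthways (68 mm along x) from above. Below it two rails 14 mm high guide the box: mouth 75 mm wide at bed x = 130, narrowing to 48 mm at x = 100 and so down to the stop. Friction varies: a released box may slide down by itself, hang up part-way or not start at all.
- calculator: Bystander: desk calculator 125x74x16 mm, loose; origin at the centre of its underside.
- label_roll: Bystander: small roll of white labels, lying on its side, 44x44x30 mm, loose; origin at the centre of its underside.
- box_cutter: Bystander: yellow-green box cutter 25x168x22 mm, loose; origin at the centre of its underside.
- sticky_notes: Bystander: pad of yellow sticky notes 50x50x24 mm, loose; origin at the centre of its underside.
- marker: Bystander: blue-capped marker 17x132x19 mm, loose; origin at the centre of its underside.
- red_clip: Bystander: red bulldog clip 43x41x17 mm, loose; origin at the centre of its underside.
Not all that is in view belongs to the job. Leave any orange look-alike of the part that bears box_b_center alone.

How it is judged:
At the end, for the whole second after the job is handed in: The full box (over 1.5 N on the rack) lies flat in the rack's channel at the stop: in the bed's frame its centre at x 30-39, |y| < 6, z 6-13 mm, aligned within 0.12 rad; both empties flat (0.1 rad) on the tray's floor, centres inside its walls; all at rest ((((x of box_a_center in the frame of rack_bed between 0.03 and 0.039 m and y of box_a_center in the frame of rack_bed between -0.006 and 0.006 m and z of box_a_center in the frame of rack_bed between 0.006 and 0.013 m and angle between the y axis of box_a_center and the x axis of rack_bed, either way round below 0.12 rad and angle between the z axis of box_a_center and the z axis of rack_bed, either way round below 0.12 rad and contact force between box_a and rack above 1.5 N and linear speed of box_a below 0.01 m/s) and (x of box_b_center in the frame of tray between -0.065 and 0.065 m and y of box_b_center in the frame of tray between -0.175 and 0.175 m and z of box_b_center in the frame of tray between 0.008 and 0.018 m and angle between box_b_center's own z axis and vertical below 0.1 rad and linear speed of box_b below 0.01 m/s) and (x of box_c_center in the frame of tray between -0.065 and 0.065 m and y of box_c_center in the frame of tray between -0.175 and 0.175 m and z of box_c_center in the frame of tray between 0.008 and 0.018 m and angle between box_c_center's own z axis and vertical below 0.1 rad and linear speed of box_c below 0.01 m/s)) or ((x of box_b_center in the frame of rack_bed between 0.03 and 0.039 m and y of box_b_center in the frame of rack_bed between -0.006 and 0.006 m and z of box_b_center in the frame of rack_bed between 0.006 and 0.013 m and angle between the y axis of box_b_center and the x axis of rack_bed, either way round below 0.12 rad and angle between the z axis of box_b_center and the z axis of rack_bed, either way round below 0.12 rad and contact force between box_b and rack above 1.5 N and linear speed of box_b below 0.01 m/s) and (x of box_a_center in the frame of tray between -0.065 and 0.065 m and y of box_a_center in the frame of tray between -0.175 and 0.175 m and z of box_a_center in the frame of tray between 0.008 and 0.018 m and angle between box_a_center's own z axis and vertical below 0.1 rad and linear speed of box_a below 0.01 m/s) and (x of box_c_center in the frame of tray between -0.065 and 0.065 m and y of box_c_center in the frame of tray between -0.175 and 0.175 m and z of box_c_center in the frame of tray between 0.008 and 0.018 m and angle between box_c_center's own z axis and vertical below 0.1 rad and linear speed of box_c below 0.01 m/s)) or ((x of box_c_center in the frame of rack_bed between 0.03 and 0.039 m and y of box_c_center in the frame of rack_bed between -0.006 and 0.006 m and z of box_c_center in the frame of rack_bed between 0.006 and 0.013 m and angle between the y axis of box_c_center and the x axis of rack_bed, either way round below 0.12 rad and angle between the z axis of box_c_center and the z axis of rack_bed, either way round below 0.12 rad and contact force between box_c and rack above 1.5 N and linear speed of box_c below 0.01 m/s) and (x of box_a_center in the frame of tray between -0.065 and 0.065 m and y of box_a_center in the frame of tray between -0.175 and 0.175 m and z of box_a_center in the frame of tray between 0.008 and 0.018 m and angle between box_a_center's own z axis and vertical below 0.1 rad and linear speed of box_a below 0.01 m/s) and (x of box_b_center in the frame of tray between -0.065 and 0.065 m and y of box_b_center in the frame of tray between -0.175 and 0.175 m and z of box_b_center in the frame of tray between 0.008 and 0.018 m and angle between box_b_center's own z axis and vertical below 0.1 rad and linear speed of box_b below 0.01 m/s)))); the robot touches nothing.
It fails at once if a bystander (calculator, label roll, box cutter, sticky notes, marker, red clip) is moved by more than 25 mm (distance of any of calculator, label_roll, box_cutter, sticky_notes, marker, red_clip from where it was at the start of the episode above 0.025 m).
It also fails if it takes over 72 s, if anything falls off the work surface, if the arm or the gripper's body presses on something with over 40 N, if the wrist force passes 120 N, or if a joint passes its speed limit or range.

## Working session

There is one attempt and no reset: what is moved stays moved. The work goes in short steps, Python scripts to look and compute and a tool call to move; the robot and the scene stay as the last step left them, time stands still between calls to the robot, and variables do not carry over. Pictures are saved under pics/ and viewed, at most 10 in all, crops included, and the job is handed in when it is done.

Besides the shell and the picture viewer there is one more tool, called after "Emit:" as a command line: name --argument value ..., lists and objects as JSON in quotes. jog_arm: Moves the arm, as the interface text tells. Its arguments: {"type":"object","properties":{"moves":{"type":"array","items":{"type":"object","properties":{"grip":{"type":"number"},"dx":{"type":"number"},"dy":{"type":"number"},"dz":{"type":"number"},"spin":{"type":"number"}}}}},"required":["moves"]}

```bash
mkdir -p pics; python3 - <<'E'
from bench import *
import cv2,numpy as np
for n in("top","side"):
    cv2.imwrite(f"pics/{n}0.png",capture(n)); c=get_calibration(n); print(n,c["mtx"],c["D"],(-np.array(c["R"]).T@c["t"]),c["R"])
o=get_obs();print(o)
E
```

```text
top [[358.36723021   0.         254.03487266]
 [  0.         358.36723021 194.0789545 ]
 [  0.           0.           1.        ]] [-0.01637352  0.          0.          0.          0.        ] [ 0.35192555 -0.04202825  1.2163065 ] [[-0.13791352 -0.99044347 -0.00126658]
 [-0.96418966  0.13455009 -0.22854884]
 [ 0.22653512 -0.03029875 -0.97353162]]
side [[434.44954305   0.         255.66545604]
 [  0.         434.44954305 187.06528336]
 [  0.           0.           1.        ]] [-0.12385146  0.          0.          0.          0.        ] [ 0.33190863 -1.10359702  0.96472808] [[ 0.96768003 -0.25204554 -0.00827105]
 [-0.16842745 -0.62153851 -0.76506345]
 [ 0.18769005  0.74172969 -0.64390179]]
{'t': 0.1, 'joints': array([ 1.10129694,  0.31167406,  0.01399209,  1.51287519, -0.00440084,
        1.31919875, -0.02721863]), 'qvel': array([ 8.62654357e-04, -2.51689771e-03, -1.82677470e-04, -6.67095839e-03,
       -3.47394034e-04, -9.56754276e-04, -1.27691376e-06]), 'joint_torque': array([ 5.19708283e-04, -3.80856943e+01,  1.46500133e-01, -2.31240427e+01,
        1.23278814e-02,  8.08080425e-03, -1.69830980e-05]), 'position': array([ 0.22794115, -0.49987527,  0.24732278]), 'orientation': array([[ 9.09856555e-01,  4.14921831e-01, -9.61248708e-04],
       [ 4.14922935e-01, -9.09854586e-01,  1.89471549e-03],
       [-8.84377263e-05, -2.12276344e-03, -9.99997743e-01]]), 'contact_force': array([ 0.09936857, -0.41422658, -0.07879193]), 'wrist_torque': array([ 0.04945499,  0.00564925, -0.02395443]), 'grip_force': 0.0, 'width': 0.08504944103916584}
```

View pics/top0.png

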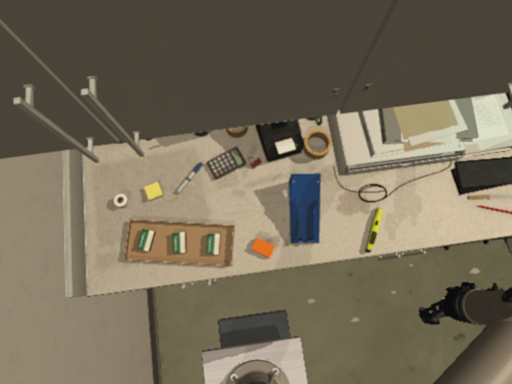

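View pics/side0.png

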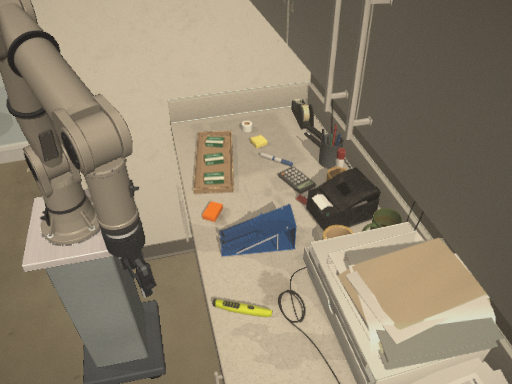

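The top view shows the tray at about (178,243), with boxes at (145,240), (179,243) and (213,245). The blue rack is at (305,208) and the orange decoy at (263,248). The side view shows the same layout, with the rack at (258,232).

```bash
cat > h.py <<'E'
from bench import *
import cv2,numpy as np
def cal(n):
    c=get_calibration(n); return [np.array(c[k],float) for k in("mtx","D","R","t")]
def onplane(n,uv,z):
    K,D,R,t=cal(n); uv=np.array(uv,float).reshape(-1,1,2)
    p=cv2.undistortPoints(uv,K,D).reshape(-1,2)
    d=np.c_[p,np.ones(len(p))]@R; o=-R.T@t
    return o+d*((z-o[2])/d[:,2])[:,None]
def proj(n,X):
    K,D,R,t=cal(n); return cv2.projectPoints(np.array(X,float).reshape(-1,1,3),cv2.Rodrigues(R)[0],t,K,D)[0].reshape(-1,2)
def mask(im,lo,hi):
    return cv2.inRange(cv2.cvtColor(im,cv2.COLOR_BGR2HSV),lo,hi)
def blobs(m,a=20):
    return sorted([c for c in cv2.findContours(m,cv2.RETR_EXTERNAL,cv2.CHAIN_APPROX_NONE)[0] if cv2.contourArea(c)>a],key=lambda c:-cv2.contourArea(c))
E
python3 - <<'E'
from h import *
t=cv2.imread("pics/top0.png");s=cv2.imread("pics/side0.png")
for n,im,roi in(("top",t,(115,210,250,275)),("side",s,(185,120,245,200))):
    g=mask(im,(45,60,20),(95,255,255)); k=np.zeros_like(g);x0,y0,x1,y1=roi;k[y0:y1,x0:x1]=g[y0:y1,x0:x1]
    k=cv2.morphologyEx(k,cv2.MORPH_CLOSE,np.ones((5,5)))
    for c in blobs(k):
        P=onplane(n,c.reshape(-1,2)+0.0,0.022)[:,:2]; r=cv2.minAreaRect((P*1000).astype(np.float32)); print(n,cv2.contourArea(c),np.round(r[0]),np.round(r[1]),round(r[2],1))
    b=blobs(mask(im,(100,90,30),(125,255,255)))[0]
    q=cv2.approxPolyDP(b,3,True).reshape(-1,2);print("rack",q.tolist(), np.round(onplane(n,q,0.099)[:,:2],3).tolist())
A=cv2.resize(t[160:280,110:340],None,fx=3.4,fy=3.4,interpolation=2);cv2.imwrite("pics/a.png",A[:,:800])
cv2.imwrite("pics/b.png",cv2.resize(s[195:265,205:310],None,fx=7,fy=7,interpolation=2)[:,:800])
E
```

```text
top 106.5 [502. 200.] [20. 63.] 85.0
top 104.0 [483.  89.] [20. 63.] 83.5
top 103.0 [529. 311.] [22. 64.] 69.7
rack [[292, 174], [292, 241], [318, 241], [319, 174]] [[0.661, -0.208], [0.447, -0.173], [0.436, -0.253], [0.649, -0.295]]
side 162.0 [480.  70.] [58. 62.] 80.5
side 136.0 [499. 181.] [61. 61.] 84.2
side 117.0 [521. 291.] [61. 63.] 70.8
rack [[290, 206], [224, 231], [225, 240], [251, 233], [223, 244], [222, 255], [235, 254], [243, 244], [245, 247], [275, 233], [279, 234], [279, 249], [294, 248], [284, 233], [294, 227], [295, 234]] [[0.66, -0.216], [0.452, -0.266], [0.448, -0.3], [0.522, -0.293], [0.44, -0.313], [0.429, -0.351], [0.463, -0.356], [0.492, -0.327], [0.494, -0.339], [0.586, -0.31], [0.596, -0.317], [0.58, -0.369], [0.619, -0.376], [0.61, -0.317], [0.644, -0.302], [0.638, -0.328]]
```

View pics/a.png

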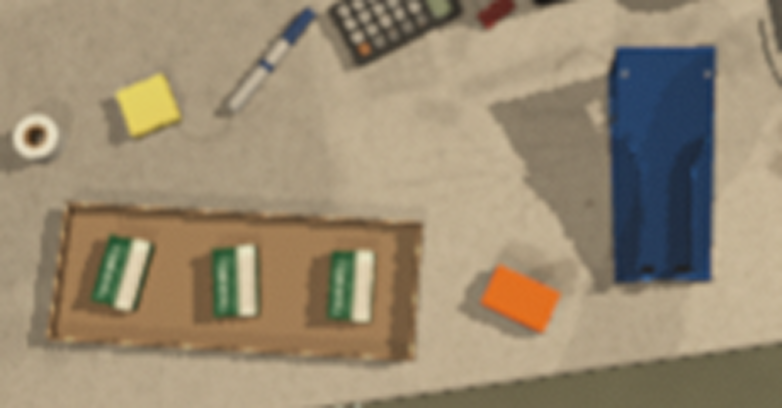

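View pics/b.png

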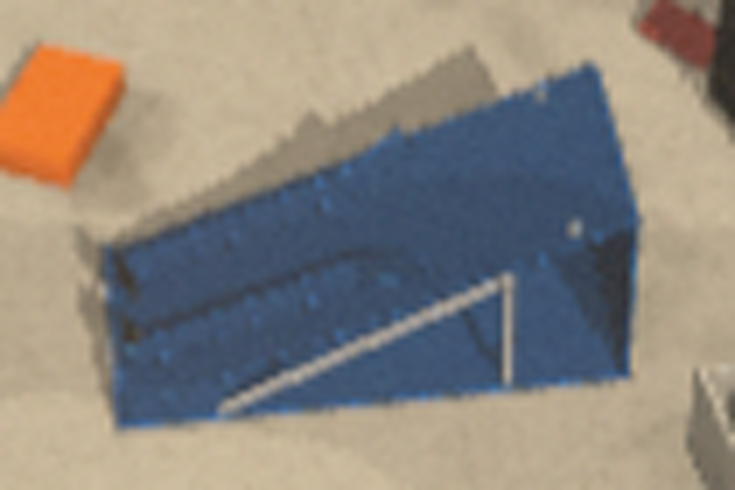

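The crops show each box with green on its +y half and white on its −y half, so the box centre lies about 11 mm to −y of the green centre. In the rack, the stop tabs are at about pixels (300.6,239) and (311,239), and the low end faces the robot.

```bash
python3 - <<'E'
from h import *
t=cv2.imread("pics/top0.png")
hsv=cv2.cvtColor(t,cv2.COLOR_BGR2HSV)
g=mask(t,(45,60,20),(95,255,255))|mask(t,(0,0,150),(179,75,255))
k=np.zeros_like(g);k[225:260,132:228]=g[225:260,132:228]
for c in blobs(k,60):
    P=onplane("top",c.reshape(-1,2),0.022)[:,:2]; r=cv2.minAreaRect((P*1000).astype(np.float32)); print(cv2.contourArea(c),np.round(r[0]),np.round(r[1]),round(r[2],1))
f=lambda n,p,z:np.round(onplane(n,p,z)[:,:2],3).tolist()
print("tabs top",f("top",[(300.6,239),(311,239)],.035))
print("low corners",f("top",[(291.5,241.5),(318.5,241.5)],.0185),"hi",f("top",[(291.5,173.5),(319.5,173.5)],.099))
S=lambda x,y:(205+x/7,195+y/7)
print("side low",f("side",[S(105,245),S(118,425)],.0185),"0:",f("side",[S(105,245),S(118,425)],0),"hi",f("side",[S(590,65),S(638,225)],.099), "tabs",f("side",[S(125,270),S(130,332)],.03))
# tray corners
C=lambda x,y:(110+x/3.4,160+y/3.4)
print("tray",f("top",[C(68,203),C(422,222),C(412,360),C(50,340)],.022))
E
```

```text
212.0 [480.  79.] [40. 66.] 82.1
206.0 [526. 302.] [41. 67.] 69.5
198.5 [502. 192.] [37. 67.] 84.6
tabs top [[0.455, -0.21], [0.451, -0.244]]
low corners [[0.453, -0.181], [0.44, -0.27]] hi [[0.663, -0.207], [0.651, -0.297]]
side low [[0.452, -0.181], [0.438, -0.283]] 0: [[0.455, -0.163], [0.44, -0.267]] hi [[0.66, -0.209], [0.65, -0.304]] tabs [[0.456, -0.209], [0.451, -0.245]]
tray [[0.6, 0.348], [0.533, 0.002], [0.401, 0.028], [0.468, 0.373]]
```

Emit:
jog_arm --moves '[{"dx":0.018,"dy":0.041,"spin":-2.7,"grip":0.28},{"dx":0.018,"dy":0.041,"spin":-2.7,"grip":0.28},{"dx":0.018,"dy":0.041,"spin":-2.7,"grip":0.28},{"dx":0.018,"dy":0.041,"spin":-2.7,"grip":0.28},{"dx":0.018,"dy":0.041,"spin":-2.7,"grip":0.28},{"dx":0.018,"dy":0.041,"spin":-2.7,"grip":0.28},{"dx":0.018,"dy":0.041,"spin":-2.7,"grip":0.28},{"dx":0.018,"dy":0.041,"spin":-2.7,"grip":0.28},{"dx":0.018,"dy":0.041,"spin":-2.7,"grip":0.28},{"dx":0.018,"dy":0.041,"spin":-2.7,"grip":0.28},{"dx":0.018,"dy":0.041,"spin":-2.7,"grip":0.28},{"dx":0.018,"dy":0.041,"spin":-2.7,"grip":0.28}]'

```text
$.moves[0]: bad value
```

Emit:
jog_arm --moves '[{"dx":0.018,"dy":0.041,"dz":0,"spin":-2.7,"grip":0.28},{"dx":0.018,"dy":0.041,"dz":0,"spin":-2.7,"grip":0.28},{"dx":0.018,"dy":0.041,"dz":0,"spin":-2.7,"grip":0.28},{"dx":0.018,"dy":0.041,"dz":0,"spin":-2.7,"grip":0.28},{"dx":0.018,"dy":0.041,"dz":0,"spin":-2.7,"grip":0.28},{"dx":0.018,"dy":0.041,"dz":0,"spin":-2.7,"grip":0.28},{"dx":0.018,"dy":0.041,"dz":0,"spin":-2.7,"grip":0.28},{"dx":0.018,"dy":0.041,"dz":0,"spin":-2.7,"grip":0.28},{"dx":0.018,"dy":0.041,"dz":0,"spin":-2.7,"grip":0.28},{"dx":0.018,"dy":0.041,"dz":0,"spin":-2.7,"grip":0.28},{"dx":0.018,"dy":0.041,"dz":0,"spin":-2.7,"grip":0.28},{"dx":0.018,"dy":0.041,"dz":0,"spin":-2.7,"grip":0.28}]'

```text
t: 1.3
position: [0.4443, -0.0069, 0.2481]
orientation: [[0.99, -0.139, -0.0], [-0.139, -0.99, -0.0], [-0.0, 0.0, -1.0]]
contact_force: [1.3, -1.0, -0.9]
width: 0.0611
grip_force: 0.0
```

Emit:
jog_arm --moves '[{"dx":0.018,"dy":0.043,"dz":0,"spin":0,"grip":0.28},{"dx":0.018,"dy":0.043,"dz":0,"spin":0,"grip":0.28},{"dx":0,"dy":0,"dz":-0.04,"spin":0,"grip":0.28},{"dx":0,"dy":0,"dz":-0.04,"spin":0,"grip":0.28},{"dx":0,"dy":0,"dz":-0.04,"spin":0,"grip":0.28},{"dx":0,"dy":0,"dz":-0.04,"spin":0,"grip":0.28},{"dx":0,"dy":0,"dz":-0.03,"spin":0,"grip":0.28},{"dx":0,"dy":0,"dz":-0.02,"spin":0,"grip":0.28},{"dx":0,"dy":0,"dz":0,"spin":0,"grip":0.28},{"dx":0,"dy":0,"dz":0,"spin":0,"grip":0.28}]'

```text
t: 2.3
position: [0.4801, 0.0777, 0.0383]
orientation: [[0.991, -0.137, -0.001], [-0.137, -0.991, 0.0], [-0.001, -0.0, -1.0]]
contact_force: [0.8, 0.1, -0.2]
width: 0.0616
grip_force: 0.0
```

```bash
python3 - <<'E'
from h import *
print(get_obs()["contact_force"],get_obs()["position"])
s=capture("side");t=capture("top")
a=cv2.resize(s[120:220,170:300],None,fx=4,fy=4,interpolation=2);b=cv2.resize(t[210:285,120:250],None,fx=2.2,fy=2.2,interpolation=2)
o=np.zeros((400,800,3),np.uint8);o[:,:520]=a;o[:b.shape[0],520:800]=b[:,:280];cv2.imwrite("pics/c.png",o)
E
```

```text
[ 0.82294708  0.1157192  -0.15574881] [0.48011253 0.07767994 0.03834065]
```

View pics/c.png

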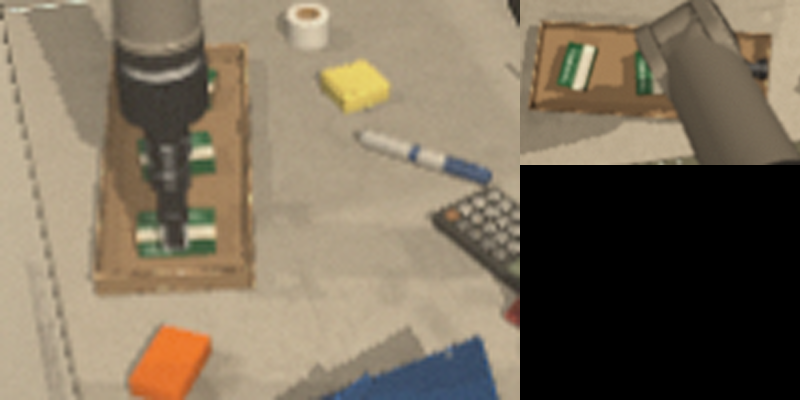

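The gripper stands centred over the nearest box, with its near finger at crop (172,245) in front of the box's face. I'll lower it, grip and lift.

Emit:
jog_arm --moves '[{"dx":0,"dy":0,"dz":-0.009,"spin":0,"grip":0.28},{"dx":0,"dy":0,"dz":-0.007,"spin":0,"grip":0.28},{"dx":0,"dy":0,"dz":0,"spin":0,"grip":0.7},{"dx":0,"dy":0,"dz":0,"spin":0,"grip":0.7},{"dx":0,"dy":0,"dz":0,"spin":0,"grip":0.7},{"dx":0,"dy":0,"dz":0,"spin":0,"grip":0.7},{"dx":0,"dy":0,"dz":0.015,"spin":0,"grip":0.7},{"dx":0,"dy":0,"dz":0.015,"spin":0,"grip":0.7},{"dx":0,"dy":0,"dz":0,"spin":0,"grip":0.7},{"dx":0,"dy":0,"dz":0,"spin":0,"grip":0.7},{"dx":0,"dy":0,"dz":0,"spin":0,"grip":0.7}]'

```text
t: 3.5
position: [0.4795, 0.0773, 0.0515]
orientation: [[0.991, -0.137, -0.002], [-0.137, -0.991, -0.0], [-0.001, 0.001, -1.0]]
contact_force: [0.6, 0.3, 0.7]
width: 0.0406
grip_force: 60.8
```

Emit:
jog_arm --moves '[{"dx":0,"dy":0,"dz":0,"spin":0,"grip":0.7},{"dx":0,"dy":0,"dz":0,"spin":0,"grip":0.7},{"dx":0,"dy":0,"dz":0,"spin":0,"grip":0.7}]'

```text
t: 3.8
position: [0.48, 0.0776, 0.0519]
orientation: [[0.991, -0.137, -0.001], [-0.137, -0.991, -0.0], [-0.001, 0.0, -1.0]]
contact_force: [1.3, -0.9, 0.1]
width: 0.0406
grip_force: 60.8
```

That one is empty (no load). I'll set it back and weigh the middle box.

Emit:
jog_arm --moves '[{"dx":0,"dy":0,"dz":-0.015,"spin":0,"grip":0.7},{"dx":0,"dy":0,"dz":-0.014,"spin":0,"grip":0.7},{"dx":0,"dy":0,"dz":0,"spin":0,"grip":0.7},{"dx":0,"dy":0,"dz":0,"spin":0,"grip":0.28},{"dx":0,"dy":0,"dz":0,"spin":0,"grip":0.28},{"dx":0,"dy":0,"dz":0,"spin":0,"grip":0.28},{"dx":0,"dy":0,"dz":0.025,"spin":0,"grip":0.28},{"dx":0,"dy":0,"dz":0.025,"spin":0,"grip":0.28},{"dx":0.007,"dy":0.039,"dz":0,"spin":1,"grip":0.28},{"dx":0.007,"dy":0.038,"dz":0,"spin":1,"grip":0.28},{"dx":0.008,"dy":0.038,"dz":0,"spin":1,"grip":0.28},{"dx":0,"dy":0,"dz":0,"spin":0,"grip":0.28}]'

```text
t: 5.0
position: [0.5022, 0.2009, 0.0748]
orientation: [[0.997, -0.076, 0.003], [-0.076, -0.997, 0.008], [0.002, -0.008, -1.0]]
contact_force: [0.2, 0.8, 0.3]
width: 0.062
grip_force: 0.0
```

Emit:
jog_arm --moves '[{"dx":0,"dy":0,"dz":-0.025,"spin":0,"grip":0.28},{"dx":0,"dy":0,"dz":-0.025,"spin":0,"grip":0.28},{"dx":0,"dy":0,"dz":0,"spin":0,"grip":0.7},{"dx":0,"dy":0,"dz":0,"spin":0,"grip":0.7},{"dx":0,"dy":0,"dz":0,"spin":0,"grip":0.7},{"dx":0,"dy":0,"dz":0,"spin":0,"grip":0.7},{"dx":0,"dy":0,"dz":0.015,"spin":0,"grip":0.7},{"dx":0,"dy":0,"dz":0.015,"spin":0,"grip":0.7},{"dx":0,"dy":0,"dz":0,"spin":0,"grip":0.7},{"dx":0,"dy":0,"dz":0,"spin":0,"grip":0.7},{"dx":0,"dy":0,"dz":0,"spin":0,"grip":0.7},{"dx":0,"dy":0,"dz":0,"spin":0,"grip":0.7}]'

```text
t: 6.2
position: [0.5017, 0.1922, 0.0526]
orientation: [[0.996, -0.085, -0.001], [-0.085, -0.996, -0.001], [-0.001, 0.001, -1.0]]
contact_force: [-0.9, -0.5, -0.5]
width: 0.0406
grip_force: 64.8
```

The middle box reads empty too. I'll set it back and lift the third box to confirm.

Emit:
jog_arm --moves '[{"dx":0,"dy":0,"dz":-0.015,"spin":0,"grip":0.7},{"dx":0,"dy":0,"dz":-0.014,"spin":0,"grip":0.7},{"dx":0,"dy":0,"dz":0,"spin":0,"grip":0.7},{"dx":0,"dy":0,"dz":0,"spin":0,"grip":0.28},{"dx":0,"dy":0,"dz":0,"spin":0,"grip":0.28},{"dx":0,"dy":0,"dz":0,"spin":0,"grip":0.28},{"dx":0,"dy":0,"dz":0.025,"spin":0,"grip":0.28},{"dx":0,"dy":0,"dz":0.025,"spin":0,"grip":0.28},{"dx":0.008,"dy":0.037,"dz":0,"spin":-5.2,"grip":0.28},{"dx":0.008,"dy":0.037,"dz":0,"spin":-5.2,"grip":0.28},{"dx":0.008,"dy":0.036,"dz":0,"spin":-5.2,"grip":0.28},{"dx":0,"dy":0,"dz":0,"spin":0,"grip":0.28}]'

```text
t: 7.4
position: [0.5251, 0.3108, 0.0755]
orientation: [[0.939, -0.344, 0.001], [-0.344, -0.939, 0.008], [-0.001, -0.008, -1.0]]
contact_force: [-0.6, 0.2, 0.2]
width: 0.0616
grip_force: 0.0
```

Emit:
jog_arm --moves '[{"dx":0,"dy":0,"dz":-0.025,"spin":0,"grip":0.28},{"dx":0,"dy":0,"dz":-0.025,"spin":0,"grip":0.28},{"dx":0,"dy":0,"dz":0,"spin":0,"grip":0.7},{"dx":0,"dy":0,"dz":0,"spin":0,"grip":0.7},{"dx":0,"dy":0,"dz":0,"spin":0,"grip":0.7},{"dx":0,"dy":0,"dz":0,"spin":0,"grip":0.7},{"dx":0,"dy":0,"dz":0.015,"spin":0,"grip":0.7},{"dx":0,"dy":0,"dz":0.015,"spin":0,"grip":0.7},{"dx":0,"dy":0,"dz":0,"spin":0,"grip":0.7},{"dx":0,"dy":0,"dz":0,"spin":0,"grip":0.7},{"dx":0,"dy":0,"dz":0,"spin":0,"grip":0.7},{"dx":0,"dy":0,"dz":0,"spin":0,"grip":0.7}]'

```text
t: 8.6
position: [0.5257, 0.3022, 0.0537]
orientation: [[0.937, -0.35, -0.001], [-0.35, -0.937, -0.001], [-0.001, 0.001, -1.0]]
contact_force: [-0.3, -0.7, -2.9]
width: 0.0404
grip_force: 66.2
```

The third box is the full one (−2.9 N). I'll carry it to the rack.

Emit:
jog_arm --moves '[{"dx":0,"dy":0,"dz":0.04,"spin":0,"grip":0.7},{"dx":0,"dy":-0.01,"dz":0.04,"spin":0,"grip":0.7},{"dx":0.006,"dy":-0.04,"dz":0.04,"spin":1.3,"grip":0.7},{"dx":0.009,"dy":-0.045,"dz":0,"spin":1.3,"grip":0.7},{"dx":0.009,"dy":-0.045,"dz":0,"spin":1.3,"grip":0.7},{"dx":0.009,"dy":-0.045,"dz":0,"spin":1.3,"grip":0.7},{"dx":0.009,"dy":-0.045,"dz":0,"spin":1.3,"grip":0.7},{"dx":0.009,"dy":-0.045,"dz":0,"spin":1.3,"grip":0.7},{"dx":0.009,"dy":-0.045,"dz":0,"spin":1.3,"grip":0.7},{"dx":0.009,"dy":-0.045,"dz":0,"spin":1.3,"grip":0.7},{"dx":0.009,"dy":-0.045,"dz":0,"spin":1.3,"grip":0.7},{"dx":0.009,"dy":-0.045,"dz":0,"spin":1.3,"grip":0.7}]'

```text
t: 9.8
position: [0.6122, -0.1493, 0.1688]
orientation: [[0.992, -0.129, -0.001], [-0.129, -0.992, 0.0], [-0.001, -0.0, -1.0]]
contact_force: [0.5, 1.2, -2.9]
width: 0.0406
grip_force: 66.2
```

Emit:
jog_arm --moves '[{"dx":0.002,"dy":-0.045,"dz":0,"spin":0,"grip":0.7},{"dx":0,"dy":-0.035,"dz":0,"spin":0,"grip":0.7},{"dx":0,"dy":-0.015,"dz":0,"spin":0,"grip":0.7},{"dx":0,"dy":0,"dz":0,"spin":0,"grip":0.7},{"dx":0,"dy":0,"dz":0,"spin":0,"grip":0.7}]'

```text
t: 10.3
position: [0.6146, -0.24, 0.1689]
orientation: [[0.992, -0.129, -0.001], [-0.129, -0.992, 0.003], [-0.001, -0.003, -1.0]]
contact_force: [-0.9, 1.1, -3.3]
width: 0.0403
grip_force: 66.1
```

```bash
python3 - <<'E'
from h import *
print(get_obs()["position"],get_obs()["contact_force"])
s=capture("side");t=capture("top")
a=cv2.resize(s[140:270,195:325],None,fx=3.8,fy=3.8,interpolation=2);b=cv2.resize(t[150:260,260:340],None,fx=3.8,fy=3.8,interpolation=2)
o=np.zeros((494,800,3),np.uint8);o[:,:494]=a;o[:b.shape[0],496:800]=b[:,:304];cv2.imwrite("pics/d.png",o)
E
```

```text
[ 0.61459965 -0.23997916  0.16886892] [-0.87090743  1.12950544 -3.33957828]
```

View pics/d.png

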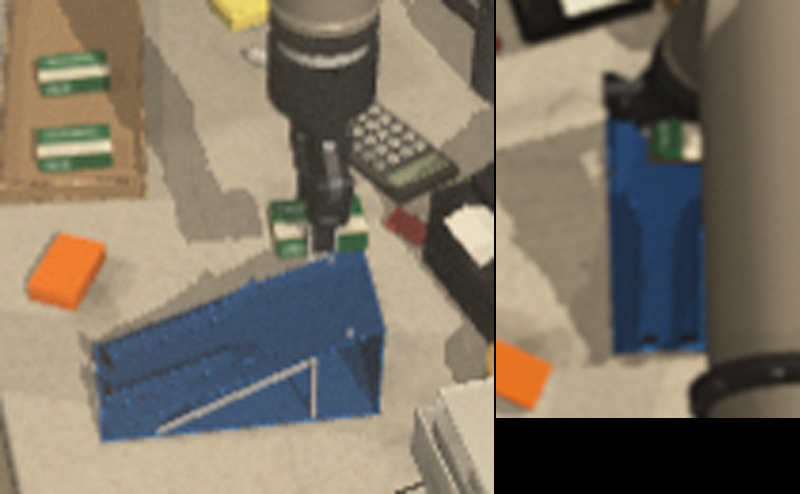

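The box is held over the rack's open plate, aligned with it (side crop 320,225). The other two boxes lie flat in the tray. I'll lower it until it touches.

Emit:
jog_arm --moves '[{"dx":0,"dy":-0.004,"dz":-0.02,"spin":0,"grip":0.7},{"dx":0,"dy":0,"dz":-0.016,"spin":0,"grip":0.7},{"dx":0,"dy":0,"dz":-0.008,"spin":0,"grip":0.7},{"dx":0,"dy":0,"dz":0,"spin":0,"grip":0.7},{"dx":0,"dy":0,"dz":0,"spin":0,"grip":0.7}]'

```text
t: 10.9
position: [0.6152, -0.2454, 0.1262]
orientation: [[0.992, -0.129, 0.001], [-0.129, -0.992, 0.0], [0.001, -0.0, -1.0]]
contact_force: [-0.3, -0.2, -2.1]
width: 0.0402
grip_force: 66.2
```

Emit:
jog_arm --moves '[{"dx":0,"dy":-0.002,"dz":-0.004,"spin":0,"grip":0.7},{"dx":0,"dy":0,"dz":-0.004,"spin":0,"grip":0.7},{"dx":0,"dy":0,"dz":0,"spin":0,"grip":0.7},{"dx":0,"dy":0,"dz":0,"spin":0,"grip":0.7}]'

```text
t: 11.3
position: [0.6144, -0.2487, 0.1174]
orientation: [[0.991, -0.131, -0.0], [-0.131, -0.991, 0.0], [-0.0, -0.0, -1.0]]
contact_force: [-0.5, -0.9, -3.4]
width: 0.0401
grip_force: 66.2
```

Emit:
jog_arm --moves '[{"dx":0,"dy":0,"dz":-0.003,"spin":0,"grip":0.7},{"dx":0,"dy":0,"dz":0,"spin":0,"grip":0.7},{"dx":0,"dy":0,"dz":0,"spin":0,"grip":0.7}]'

```text
t: 11.6
position: [0.615, -0.2488, 0.1154]
orientation: [[0.991, -0.13, 0.002], [-0.13, -0.991, -0.001], [0.002, 0.0, -1.0]]
contact_force: [-1.3, 1.3, 0.3]
width: 0.0406
grip_force: 66.7
```

Emit:
jog_arm --moves '[{"dx":0,"dy":0,"dz":-0.003,"spin":0,"grip":0.7},{"dx":0,"dy":0,"dz":0,"spin":0,"grip":0.7},{"dx":0,"dy":0,"dz":0,"spin":0,"grip":0.7}]'

```text
t: 11.9
position: [0.6149, -0.2487, 0.1145]
orientation: [[0.991, -0.13, 0.002], [-0.13, -0.991, -0.001], [0.002, 0.001, -1.0]]
contact_force: [-4.1, 0.6, 9.3]
width: 0.0403
grip_force: 67.9
```

Emit:
jog_arm --moves '[{"dx":0,"dy":0,"dz":-0.003,"spin":0,"grip":0.7},{"dx":0,"dy":0,"dz":0,"spin":0,"grip":0.7},{"dx":0,"dy":0,"dz":0,"spin":0,"grip":0.7}]'

```text
t: 12.2
position: [0.6143, -0.2487, 0.112]
orientation: [[0.991, -0.131, 0.001], [-0.131, -0.991, -0.001], [0.001, 0.001, -1.0]]
contact_force: [-6.9, 0.9, 12.1]
width: 0.0404
grip_force: 69.5
```

Emit:
jog_arm --moves '[{"dx":0,"dy":0,"dz":-0.003,"spin":0,"grip":0.7},{"dx":0,"dy":0,"dz":0,"spin":0,"grip":0.7},{"dx":0,"dy":0,"dz":0,"spin":0,"grip":0.7}]'

```text
t: 12.5
position: [0.6137, -0.2486, 0.1088]
orientation: [[0.991, -0.131, -0.001], [-0.131, -0.991, -0.001], [-0.001, 0.001, -1.0]]
contact_force: [-7.8, 2.0, 13.0]
width: 0.0404
grip_force: 71.4
```

Emit:
jog_arm --moves '[{"dx":0,"dy":0,"dz":-0.002,"spin":0,"grip":0.7},{"dx":0,"dy":0,"dz":0,"spin":0,"grip":0.7},{"dx":0,"dy":0,"dz":0,"spin":0,"grip":0.7}]'

```text
t: 12.8
position: [0.6134, -0.2485, 0.1067]
orientation: [[0.991, -0.131, -0.002], [-0.131, -0.991, -0.001], [-0.002, 0.001, -1.0]]
contact_force: [-9.3, 2.7, 12.8]
width: 0.0407
grip_force: 72.6
```

```bash
python3 - <<'E'
from h import *
s=capture("side");t=capture("top")
a=cv2.resize(s[140:270,195:325],None,fx=3.8,fy=3.8,interpolation=2);b=cv2.resize(t[150:260,260:340],None,fx=3.8,fy=3.8,interpolation=2)
o=np.zeros((494,800,3),np.uint8);o[:,:494]=a;o[:b.shape[0],496:800]=b[:,:304];cv2.imwrite("pics/e.png",o)
E
```

```text
(no output)
```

View pics/e.png

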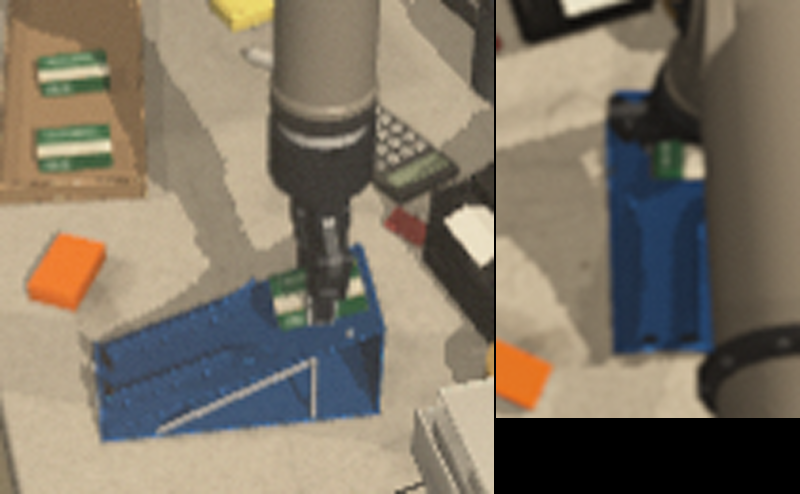

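The box has tilted in the jaws to nearly match the bed (side crop 318,295). I'll release it and raise the gripper.

Emit:
jog_arm --moves '[{"dx":0,"dy":0,"dz":0,"spin":0,"grip":0.3},{"dx":0,"dy":0,"dz":0,"spin":0,"grip":0.3},{"dx":0,"dy":0,"dz":0,"spin":0,"grip":0.3},{"dx":0,"dy":0,"dz":0,"spin":0,"grip":0.3},{"dx":0.003,"dy":0,"dz":0.03,"spin":0,"grip":0.3},{"dx":0.01,"dy":0,"dz":0.04,"spin":0,"grip":0.3},{"dx":0.01,"dy":0,"dz":0.03,"spin":0,"grip":0.6},{"dx":0,"dy":0,"dz":0,"spin":0,"grip":1},{"dx":0,"dy":0,"dz":0,"spin":0,"grip":1}]'

```text
t: 13.8
position: [0.6379, -0.2485, 0.2035]
orientation: [[0.992, -0.13, 0.001], [-0.13, -0.992, -0.0], [0.001, 0.0, -1.0]]
contact_force: [-0.2, -0.9, 0.7]
width: 0.0165
grip_force: 0.0
```

```bash
python3 - <<'E'
from h import *
s=capture("side");t=capture("top")
a=cv2.resize(s[140:270,195:325],None,fx=3.8,fy=3.8,interpolation=2);b=cv2.resize(t[150:260,260:340],None,fx=3.8,fy=3.8,interpolation=2)
o=np.zeros((494,800,3),np.uint8);o[:,:494]=a;o[:b.shape[0],496:800]=b[:,:304];cv2.imwrite("pics/f.png",o)
E
```

```text
(no output)
```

View pics/f.png

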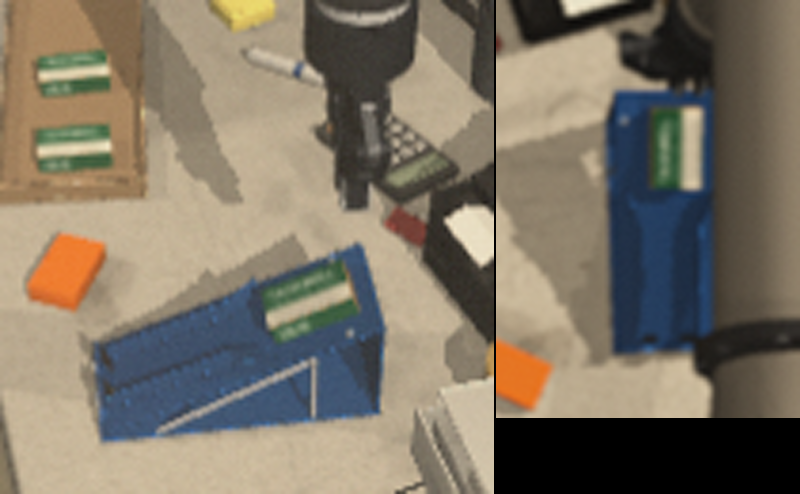

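The box lies flat on the plate without sliding (top crop 675,148). I'll measure its offset, then push it from the uphill end.

```bash
cat > m.py <<'E'
from h import *
O=np.array([.457,-.227]);yaw=np.radians(-7.5);ex=np.array([np.cos(yaw),np.sin(yaw)]);ey=np.array([-ex[1],ex[0]])
def bed(n,uv,h=0.019):   # ray onto plane parallel to bed at height h
    K,D,R,t=cal(n);p=cv2.undistortPoints(np.array(uv,float).reshape(-1,1,2),K,D).reshape(-1,2)
    d=np.c_[p,np.ones(len(p))]@R;o=-R.T@t;c,s=np.cos(np.radians(22)),np.sin(np.radians(22))
    X=np.r_[ex*c,s];N=np.r_[-ex*s,c];B=np.r_[O,.0185]+N*h
    P=o+d*(((B-o)@N)/(d@N))[:,None]-B
    return np.c_[P@X,P@np.r_[ey,0]]
for n,(x0,y0,x1,y1) in(("top",(285,165,330,245)),("side",(220,195,300,260))):
    im=capture(n);g=mask(im,(45,60,20),(95,255,255))|mask(im,(0,0,140),(60,90,255))
    k=np.zeros_like(g);k[y0:y1,x0:x1]=g[y0:y1,x0:x1]
    q=np.zeros_like(g);q[y0:y1,x0:x1]=mask(im,(100,90,30),(125,255,255))[y0:y1,x0:x1]
    b=cv2.convexHull(blobs(q)[0]);hm=np.zeros_like(g);cv2.drawContours(hm,[b],-1,255,-1);k&=cv2.erode(hm,np.ones((3,3)))
    k=cv2.morphologyEx(k,cv2.MORPH_CLOSE,np.ones((3,3)))
    for c in blobs(k,60): r=cv2.minAreaRect((bed(n,c.reshape(-1,2))*1000).astype(np.float32));print(n,np.round(r[0]),np.round(r[1]),round(r[2],1))
E
python3 m.py
```

```text
top [170.  -1.] [69. 39.] 0.7
side [168. -11.] [67. 62.] 0.3
```

Emit:
jog_arm --moves '[{"dx":0.03,"dy":-0.006,"dz":-0.03,"spin":0,"grip":1},{"dx":0,"dy":0,"dz":0,"spin":0,"grip":1},{"dx":0,"dy":0,"dz":0,"spin":0,"grip":1}]'

```text
t: 14.3
position: [0.6661, -0.2541, 0.1702]
orientation: [[0.991, -0.13, -0.006], [-0.13, -0.992, 0.002], [-0.006, -0.001, -1.0]]
contact_force: [0.3, 0.5, 0.6]
width: 0.0001
grip_force: 0.0
```

Emit:
jog_arm --moves '[{"dx":0.004,"dy":0,"dz":-0.024,"spin":0,"grip":1},{"dx":0,"dy":0,"dz":-0.024,"spin":0,"grip":1},{"dx":0,"dy":0,"dz":0,"spin":0,"grip":1},{"dx":-0.009,"dy":0.001,"dz":0,"spin":0,"grip":1},{"dx":-0.009,"dy":0.001,"dz":0,"spin":0,"grip":1},{"dx":-0.009,"dy":0.001,"dz":-0.004,"spin":0,"grip":1},{"dx":0,"dy":0,"dz":0,"spin":0,"grip":1}]'

```text
t: 15.0
position: [0.6439, -0.2523, 0.1242]
orientation: [[0.991, -0.131, 0.002], [-0.131, -0.991, -0.002], [0.002, 0.001, -1.0]]
contact_force: [0.4, -0.7, 1.1]
width: 0.0001
grip_force: 0.0
```

```bash
python3 m.py
```

```text
top [157.  -1.] [68. 39.] 0.7
side [151. -11.] [69. 62.] 1.3
```

Emit:
jog_arm --moves '[{"dx":-0.005,"dy":0.001,"dz":-0.006,"spin":0,"grip":1},{"dx":-0.009,"dy":0.001,"dz":-0.004,"spin":0,"grip":1},{"dx":-0.009,"dy":0.001,"dz":-0.004,"spin":0,"grip":1},{"dx":-0.009,"dy":0.001,"dz":-0.004,"spin":0,"grip":1},{"dx":-0.009,"dy":0.001,"dz":-0.003,"spin":0,"grip":1},{"dx":-0.009,"dy":0.001,"dz":-0.004,"spin":0,"grip":1},{"dx":0,"dy":0,"dz":0,"spin":0,"grip":1}]'

```text
t: 15.8
position: [0.5929, -0.2456, 0.0957]
orientation: [[0.991, -0.131, -0.003], [-0.131, -0.991, 0.0], [-0.003, 0.0, -1.0]]
contact_force: [-0.6, -0.3, -0.4]
width: -0.0001
grip_force: 0.0
```

```bash
python3 m.py
```

```text
top [98. -1.] [69. 42.] 1.0
side [ 95. -15.] [37. 68.] 80.9
```

Emit:
jog_arm --moves '[{"dx":-0.009,"dy":0.001,"dz":-0.001,"spin":0,"grip":1},{"dx":-0.009,"dy":0.001,"dz":-0.003,"spin":0,"grip":1},{"dx":-0.009,"dy":0.001,"dz":-0.004,"spin":0,"grip":1},{"dx":-0.009,"dy":0.001,"dz":-0.004,"spin":0,"grip":1},{"dx":-0.009,"dy":0.001,"dz":-0.004,"spin":0,"grip":1},{"dx":0,"dy":0,"dz":0,"spin":0,"grip":1}]'

```text
t: 16.5
position: [0.5478, -0.2406, 0.08]
orientation: [[0.991, -0.131, -0.002], [-0.131, -0.991, 0.0], [-0.002, 0.0, -1.0]]
contact_force: [0.4, -1.7, -0.3]
width: -0.0002
grip_force: 0.0
```

```bash
python3 m.py
```

Emit:
jog_arm --moves '[{"dx":-0.005,"dy":0.001,"dz":-0.002,"spin":0,"grip":1},{"dx":-0.004,"dy":0,"dz":-0.002,"spin":0,"grip":1},{"dx":0,"dy":0,"dz":0,"spin":0,"grip":1},{"dx":0,"dy":0,"dz":0,"spin":0,"grip":1}]'

```text
t: 17.0
position: [0.5404, -0.2397, 0.0764]
orientation: [[0.991, -0.13, -0.0], [-0.13, -0.991, -0.0], [-0.0, 0.0, -1.0]]
contact_force: [0.0, 0.3, -0.1]
width: -0.0
grip_force: 0.0
```

Emit:
jog_arm --moves '[{"dx":-0.003,"dy":0,"dz":-0.001,"spin":0,"grip":1},{"dx":0,"dy":0,"dz":0,"spin":0,"grip":1},{"dx":0,"dy":0,"dz":0,"spin":0,"grip":1}]'

```text
t: 17.3
position: [0.5375, -0.2396, 0.0755]
orientation: [[0.991, -0.13, 0.0], [-0.13, -0.991, -0.0], [0.0, 0.0, -1.0]]
contact_force: [-0.2, 0.1, -0.3]
width: -0.0001
grip_force: 0.0
```

Emit:
jog_arm --moves '[{"dx":-0.004,"dy":0.001,"dz":-0.002,"spin":0,"grip":1},{"dx":-0.003,"dy":0,"dz":-0.001,"spin":0,"grip":1},{"dx":0,"dy":0,"dz":0,"spin":0,"grip":1},{"dx":0,"dy":0,"dz":0,"spin":0,"grip":1}]'

```text
t: 17.7
position: [0.5303, -0.2387, 0.0724]
orientation: [[0.991, -0.13, -0.0], [-0.13, -0.991, -0.0], [-0.0, 0.0, -1.0]]
contact_force: [-0.1, -0.2, 0.3]
width: 0.0
grip_force: 0.0
```

Emit:
jog_arm --moves '[{"dx":-0.003,"dy":0,"dz":-0.001,"spin":0,"grip":1},{"dx":0,"dy":0,"dz":0,"spin":0,"grip":1},{"dx":0,"dy":0,"dz":0,"spin":0,"grip":1}]'

```text
t: 18.0
position: [0.5274, -0.2387, 0.0715]
orientation: [[0.991, -0.13, -0.0], [-0.13, -0.991, -0.0], [-0.0, 0.0, -1.0]]
contact_force: [0.0, 0.3, 0.5]
width: 0.0002
grip_force: 0.0
```

Emit:
jog_arm --moves '[{"dx":-0.003,"dy":0,"dz":-0.001,"spin":0,"grip":1},{"dx":0,"dy":0,"dz":0,"spin":0,"grip":1},{"dx":0,"dy":0,"dz":0,"spin":0,"grip":1}]'

```text
t: 18.3
position: [0.526, -0.2396, 0.0712]
orientation: [[0.991, -0.131, 0.004], [-0.131, -0.991, -0.002], [0.004, 0.001, -1.0]]
contact_force: [2.9, -2.6, 0.1]
width: -0.0002
grip_force: 1.9
```

```bash
python3 - <<'E'
from h import *
s=capture("side");t=capture("top")
a=cv2.resize(s[140:270,195:325],None,fx=3.8,fy=3.8,interpolation=2);b=cv2.resize(t[150:260,260:340],None,fx=3.8,fy=3.8,interpolation=2)
o=np.zeros((494,800,3),np.uint8);o[:,:494]=a;o[:b.shape[0],496:800]=b[:,:304];cv2.imwrite("pics/g.png",o)
E
```

View pics/g.png

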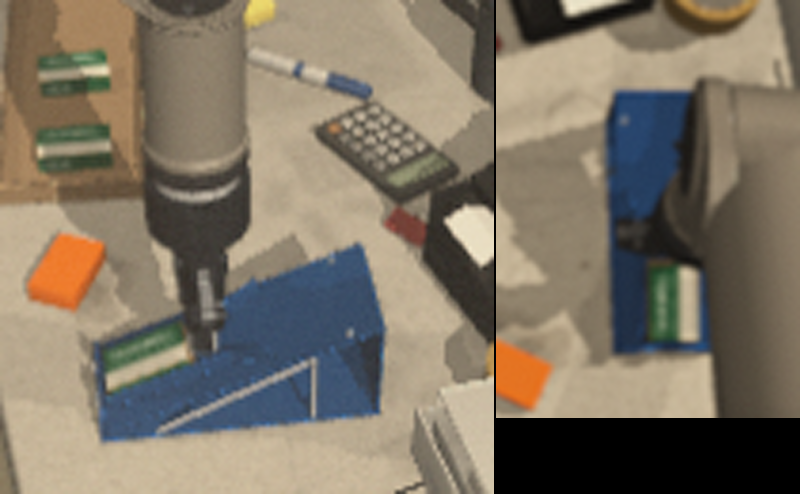

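The box is down in the channel, apparently at the stop (side crop 145,360), and the force has begun to rise. One more small push will confirm it, then I'll back off.

Emit:
jog_arm --moves '[{"dx":-0.002,"dy":0,"dz":-0.001,"spin":0,"grip":1},{"dx":0,"dy":0,"dz":0,"spin":0,"grip":1},{"dx":0,"dy":0,"dz":0,"spin":0,"grip":1}]'

```text
t: 18.7
position: [0.5256, -0.2401, 0.0711]
orientation: [[0.991, -0.13, 0.007], [-0.13, -0.991, -0.003], [0.008, 0.002, -1.0]]
contact_force: [6.1, -3.7, 0.9]
width: 0.0
grip_force: 3.3
```

Emit:
jog_arm --moves '[{"dx":0.006,"dy":-0.001,"dz":0.004,"spin":0,"grip":1},{"dx":0.015,"dy":-0.002,"dz":0.02,"spin":0,"grip":1},{"dx":0.01,"dy":0,"dz":0.04,"spin":0,"grip":1},{"dx":0,"dy":0,"dz":0.04,"spin":0,"grip":1},{"dx":0,"dy":0.04,"dz":0.03,"spin":0,"grip":1},{"dx":0,"dy":0.045,"dz":0,"spin":0,"grip":1},{"dx":0,"dy":0.045,"dz":0,"spin":0,"grip":1},{"dx":0,"dy":0.045,"dz":0,"spin":0,"grip":1},{"dx":0,"dy":0,"dz":0,"spin":0,"grip":1},{"dx":0,"dy":0,"dz":0,"spin":0,"grip":1}]'

```text
t: 19.7
position: [0.5518, -0.0642, 0.2027]
orientation: [[0.992, -0.126, -0.004], [-0.126, -0.992, 0.001], [-0.004, 0.0, -1.0]]
contact_force: [0.6, -1.0, 1.6]
width: 0.0001
grip_force: 0.0
```

```bash
python3 m.py; python3 - <<'E'
from h import *
s=capture("side");t=capture("top")
a=cv2.resize(s[140:270,195:325],None,fx=3.8,fy=3.8,interpolation=2);b=cv2.resize(t[150:260,260:340],None,fx=3.8,fy=3.8,interpolation=2)
o=np.zeros((494,800,3),np.uint8);o[:,:494]=a;o[:b.shape[0],496:800]=b[:,:304];cv2.imwrite("pics/i.png",o)
E
```

```text
top [37. -1.] [43. 67.] 89.5
side [ 50. -16.] [57. 26.] 34.9
```

View pics/i.png

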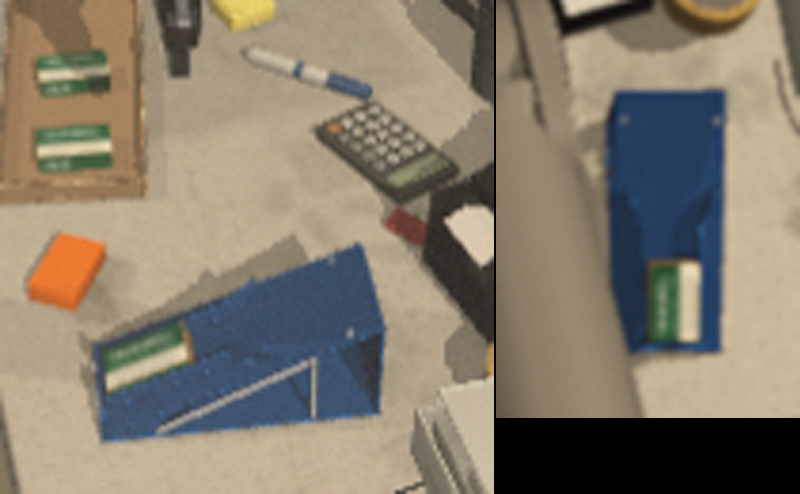

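The box sits flat against the stop at bed (37,−1) mm, to within about 3 mm. The last 2 mm push moved the tool under 0.5 mm as the force rose to 6 N. The empties are flat in the tray and the arm is clear, so I'm handing it in.

```bash
python3 -c "
from bench import *
print(ticket.finish_job())"
```

```text
the job is handed in; nothing more can be done
None
```

I found the full box (the one at the tray's far-left end), pushed it down the rack until it met the stop, left the two empties flat in the tray, and handed the job in at about 20 s; no verdict came back.

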